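Open the filter cover of a bench dust extractor

TASK

Open the filter of the dust extractor on the engraving bench: press its snap tab all the way in, then push the released cover along its runners until the filter opening is completely uncovered. Leave the cover lying flat on the runners, not sticking out past the end of the extractor. Only press and push, never lift the cover, and leave the things standing around the extractor where they are.

Things in the scene. Friction and masses are not known exactly. Their poses are not given: they have to be found in the camera images.
- extractor: White bench dust extractor, fixed to the bench, a box 150 (x) x 325 (y) x 90 mm high, turned in yaw; origin on the bench under its middle, ends at its own y = -160 and +165. Its own +y is the way the cover opens. On its flat top (deck) lie two runners 4 mm high at x = -52 and +52, outside them side guides 14 mm high (inner faces x = -61.5, +61.5), and a back stop at the -y end.
- opening (a point): Centre of the filter opening, level with the deck (z = 90): a rectangular well 92 (x) x 110 (y) mm, at x = 0 and y = -135 to -25 in the extractor's frame. The cover hides it at the start. Axes as the extractor's.
- deck_end (a point): Middle of the top edge of the extractor's open +y end, level with the deck, at x = 0, y = +165 in the extractor's frame. No stop there: a cover pushed too far sticks out and falls.
- cover: Loose grey cover, a plate 118 (x) x 130 (y) x 8 mm, 150 to 300 g, on the runners; axes as the extractor's. Origin: centre of its underside, 94 mm above the bench, at y = -80 in the extractor's frame at the start. A push rib 70 (x) x 8 (y) mm stands over the origin, its top 24 mm above it. Opening clear once the origin passes y = +40; sticks out beyond +100. Slides with light friction, stays put.
- tab_top (a point): Centre of the top face of the snap tab, a grey block 36 (x) x 32 (y) mm that stands up out of the deck 2 to 3 mm beyond the cover's +y edge and blocks it, at x = 0, y = +3 in the extractor's frame. Untouched it stands 10 to 12 mm above the deck; fully in it is flush with the deck.
- tab (a joint): How far the snap tab is pressed straight down, in m: starts at 0 to 0.002, 0.012 is fully in (flush). From 0.008 the cover can pass over it. It moves against about 3.5 N of friction and stays where it is left.
- mug: Bystander: white mug, 76 mm wide, 75 mm high, handle to its own +y; origin at the centre of its underside.
- tea_jar: Bystander: closed amber glass jar, 64 mm wide, 110 mm high; origin at the centre of its underside.
- bur_pot: Bystander: small steel pot of engraving burs, 48 mm wide, 67 mm high with the burs; origin at the centre of its underside.
- handpiece: Bystander: metal engraving handpiece lying on two rubber rests, 150 mm long (along its own x), 36 mm wide, 29 mm high; origin on the bench under its middle.
Mind the look-alikes: they are no part of the job. What is meant by the cover is not pink, and is the larger of those in its own colour.

How it is judged:
On the way, in this order (a step that is already met when the one before it is completed fails the run):
1. the snap tab is pressed in while the cover is still on its seat (value of joint tab above 0.008 m and y of cover in the frame of extractor below -0.07 m), for 0.1 s.
2. the cover is pushed clear of the filter opening (y of cover in the frame of extractor above 0.038 m), for 0.1 s.
At the end, for the whole second after the job is handed in: The tab is in (at least 8 mm); the cover lies at rest and flat (within 0.05 rad, underside 91 to 98 mm above the bench) on the runners, its origin between y = +38 and +102 mm in the extractor's frame: opening uncovered, not sticking out past the end (value of joint tab above 0.008 m and y of cover in the frame of extractor between 0.038 and 0.102 m and z of cover in the frame of extractor between 0.091 and 0.098 m and angle between cover's own z axis and vertical below 0.05 rad and linear speed of cover below 0.01 m/s); the robot touches nothing.
It fails at once if the cover is lifted (more than 10 mm) or tipped (more than 0.2 rad) (z of cover in the frame of extractor above 0.104 m or angle between cover's own z axis and vertical above 0.2 rad).
It fails at once if a bystander is moved by more than 20 mm or tipped (distance of any of mug, tea_jar, bur_pot, handpiece from where it was at the start of the episode above 0.02 m or angle between any of mug, tea_jar, bur_pot, handpiece's own z axis and vertical above 0.3 rad).
It also fails if it takes over 38 s, if anything falls off the work surface, if the arm or the gripper's body presses on something with over 40 N, if the wrist force passes 120 N, or if a joint passes its speed limit or range.

ROBOT

A 6-joint arm with a two-finger parallel gripper is mounted at the origin on the work surface. World frame = base frame: x ahead of the robot, y to its left, z up, the work surface at z = 0. Lengths are in m, angles in rad, forces in N, time in s.
With the tool pointing down it reaches from about 0.4 to 0.825 m from the base axis. Payload 7 kg.
Tool frame: the origin (TCP) lies at the very end of the fingers, on their centre line; the grasp point (between the pads) lies 19 mm behind it; z points along the fingers, y is the direction in which the jaws open and shut (so a half turn about z gives the same grasp; the last joint's range is limited). The gripper opens to 88 mm and grips with 3 to 60 N. Pads are 19 mm wide; open, the fingers measure 130 mm over their backs; the gripper's body (78 mm by 193 mm) begins 47 mm behind the grasp point.
Start: joints at [-0.972, 0.359, 0.012, 0, -1.224, -0.288], TCP at [0.206, -0.643, 0.227] pointing down, gripper open.
Joint ranges: [-3.07, 3.07], [-1.43, 2.12], [-1.02, 1.25], [-3.03, 1.67], [-3.05, -0], [-3.03, 3.03]. Speed limits (rad/s): [2.39, 2.39, 3.01, 3.14, 3.14, 3.14].

INTERFACE

Orientations are given as [roll, pitch, yaw] about the fixed x, y, z axes, in that order (R = Rz(yaw) Ry(pitch) Rx(roll)).
In Python, from station import arm gives the robot as it stands.
- The arm moves only by the shell command python3 -m inch 'ROWS' [FORCE]. ROWS is text: rows parted by semicolons, each of 7 numbers parted by spaces: the closure, from 0 (fully open) to 1 (shut), then the shift along the tool's x, y, z each as a share of 300 mm, from -1 to 1, then the turn, a rotation vector about the tool's x, y, z each as a share of 60 degrees, from -1 to 1. In form: grip tx ty tz rx ry rz; .... A call has 1 to 12 rows; each row is the pose to reach, as a shift and turn from the pose commanded when the call began, along the tool's axes at that moment; what a row does not reach only later rows make up. A row lasts 1/10 s, in which the tool goes at most 50 mm and 8.59 degrees, less where a joint would pass 70% of its speed; a pose out of reach is approached as far as the arm can. A call with a number of a shift or a turn outside -1 to 1 is refused whole. A call with a gripper value outside its range is refused whole. The fingers move at their own pace and stop on an object; FORCE is the grip in N (left out, the last holds). Time passes only in rows, so rows that repeat a pose let the fingers close. It gives the time, the measured TCP pose, the force and the opening at its end, in the units of the state.
- arm.get_state(): the state, without advancing time (a new reading comes with each control period).
- arm.grab_frame(name): name is "side" or "top" or "wrist"; returns a dict with "img" (384x512x3 uint8, red, green, blue), "range_z" (384x512 float32, m along the optical axis (not along the pixel's ray), 0 where there is no reading), "fx", "fy", "cx", "cy" (pixels), "extrinsics" (4x4, takes a point from world to camera coordinates); the wrist camera has in their place "tool_from_camera" (4x4, takes a point from camera to tool coordinates, whose origin is the TCP and whose axes are the flange's). Camera axes: x right, y up, looking along -z (the intrinsics and any distortion apply to the point x, -y, -z); pixel columns grow to the right and rows downward; lengths in m; the calibration is good to about 2 mm. The wrist camera is an equidistant fisheye: a pixel r from the principal point sees the ray r / f radians off the axis. A picture is of the moment at which its call begins: read the wrist's pose just before it.
- arm.job_done(): hands the job in, once; it reports no verdict.
The state is a dict: "t": time; "q": joint angles; "qd": joint speeds; "joint_efforts": joint torques, N m; "eef_pos": TCP position; "ee_rot": TCP orientation; "force": force on the tool from outside, world axes, zero at the start; "moment": the same for the moment, N m; "width": finger opening in m.
Only numpy, scipy, OpenCV 4.12 (cv2) and the standard library are available. Lean on these libraries where they do the work, as an engineer would, in place of code of your own. Each camera call takes 0.05 s, during which the arm holds its last target.

## Working session

There is one attempt and no reset: what is moved stays moved. The work goes in short steps, Python scripts to look and compute and a shell command to move; the robot and the scene stay as the last step left them, time stands still between calls to the robot, and variables do not carry over. Pictures are saved under pics/ and viewed, and the job is handed in when it is done.

```bash
mkdir -p pics; ls
cat > h.py <<'E'
import numpy as np,cv2
from station import arm
def grab(n,tag):
    f=arm.grab_frame(n); cv2.imwrite(f'pics/{tag}.png',f['img'][:,:,::-1]); np.savez(f'{tag}.npz',**f); return f
def world(f):
    # per pixel world points
    h,w=f['range_z'].shape; u,v=np.meshgrid(np.arange(w),np.arange(h)); d=f['range_z']
    p=np.stack([(u-f['cx'])/f['fx']*d,-(v-f['cy'])/f['fy']*d,-d,np.ones_like(d)],-1)
    return (p@np.linalg.inv(f['extrinsics']).T)[...,:3]
E
python3 - <<'E'
from h import *
print(arm.get_state())
for n in ['top','side']:
    f=grab(n,n+'0'); print({k:(v if np.size(v)<17 else v.shape) for k,v in f.items()})
E
```

```text
pics
{'t': 0.0, 'q': array([-9.71894336e-01,  3.59369250e-01,  1.10413633e-02, -3.75845406e-04,
       -1.22407978e+00, -2.88089386e-01]), 'qd': array([ 2.21137110e-04,  9.75140254e-04, -3.34241028e-05, -5.08349420e-04,
       -5.90650287e-04,  4.24392133e-04]), 'joint_efforts': array([ 9.44304229e-04, -5.82711160e+01,  2.93062592e+01,  6.99709520e+00,
        6.88963104e-03, -1.85733165e-04]), 'eef_pos': array([ 0.20625888, -0.64219243,  0.22562184]), 'ee_rot': array([ 3.13994732e+00, -1.19106938e-04, -2.83090795e+00]), 'force': array([ 0.27980343,  0.46984709, -0.4111358 ]), 'moment': array([-0.03670266,  0.06096987, -0.01319893]), 'width': 0.08751366457620105}
{'img': (384, 512, 3), 'range_z': (384, 512), 'fx': 378.20607199694405, 'fy': 378.20607199694405, 'cx': 261.05290506468435, 'cy': 191.21009328457342, 'extrinsics': array([[ 0.00304739, -0.99950115,  0.03143502, -0.0139323 ],
       [ 0.99840839,  0.00481134,  0.05619192, -0.62070451],
       [-0.05631513,  0.03121375,  0.997925  , -0.94491494],
       [ 0.        ,  0.        ,  0.        ,  1.        ]])}
{'img': (384, 512, 3), 'range_z': (384, 512), 'fx': 499.0320280079384, 'fy': 499.0320280079384, 'cx': 252.6061784296458, 'cy': 198.44383226698108, 'extrinsics': array([[-0.87202077, -0.48934742, -0.01090273,  0.5264945 ],
       [ 0.23791646, -0.44322478,  0.86426128, -0.21617776],
       [-0.42775639,  0.75105985,  0.50292502, -0.85430716],
       [ 0.        ,  0.        ,  0.        ,  1.        ]])}
```

View pics/top0.png

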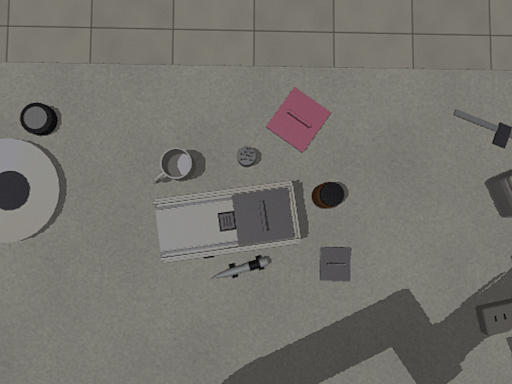

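View pics/side0.png

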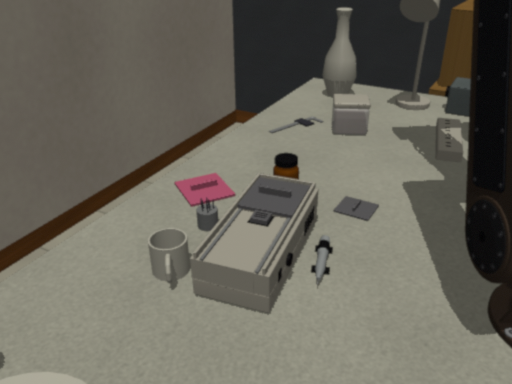

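The top view shows the grey cover at about (265,217) with its rib, and the tab at (227,221). The cover opens towards image left, which is world +y. Mug, bur pot, amber jar and handpiece stand around it. The pink plate and the small grey plate are the look-alikes. Next I measure with depth.

```bash
cat > meas.py <<'E'
from h import *
import sys
def run(tag):
    f=dict(np.load(tag+'.npz')); P=world(f); img=f['img'].astype(int); Z=P[...,2]
    roi=np.zeros(Z.shape,bool); roi[170:275,145:312]=1
    # deck/box mask: anything above 80mm
    m=roi&(Z>.075)&(Z<.13)
    n,l,st,c=cv2.connectedComponentsWithStats(m.astype(np.uint8)); k=1+np.argmax(st[1:,4]); m=l==k
    r=cv2.minAreaRect(P[m][:,:2].astype(np.float32)); print('box',r,m.sum()); 
    g=img.mean(-1)
    dark=m&(g<110)
    n,l,st,c=cv2.connectedComponentsWithStats(dark.astype(np.uint8))
    for k in range(1,n):
        if st[k,4]>40:
            q=P[l==k]; print(k,st[k],'rect',cv2.minAreaRect(q[:,:2].astype(np.float32)),'zmed',np.percentile(q[:,2],[5,50,95]))
    for u,v in [(190,225),(180,220),(245,217),(290,217),(265,215),(227,221),(160,290),(227,215),(228,228)]: print((u,v),P[v,u].round(4),img[v,u])
run(sys.argv[1])
E
python3 meas.py top0
python3 - <<'E'
import cv2
i=cv2.imread('pics/top0.png')[170:275,145:345]; cv2.imwrite('pics/top0z.png',cv2.resize(i,None,fx=4,fy=4,interpolation=2))
E
```

```text
box ((0.546718955039978, 0.0688883364200592), (0.15017074346542358, 0.32528698444366455), 8.058842658996582) 9002
8 [ 205  186   90   64 3427] rect ((0.5546315312385559, 0.013705618679523468), (0.12397518008947372, 0.20215974748134613), 8.104326248168945) zmed [0.09238658 0.10287653 0.10624888]
(190, 225) [0.537  0.1562 0.0886] [144 143 141]
(180, 220) [0.5486 0.1796 0.0887] [143 142 139]
(245, 217) [0.5562 0.0281 0.1023] [87 84 88]
(290, 217) [ 0.5564 -0.0763  0.1008] [82 80 83]
(265, 215) [ 0.5609 -0.0182  0.1018] [42 42 40]
(227, 221) [0.5469 0.0694 0.1032] [64 61 62]
(160, 290) [0.3705 0.2426 0.0031] [126 124 117]
(227, 215) [0.5606 0.0696 0.1017] [84 81 85]
(228, 228) [0.5308 0.0671 0.1018] [82 81 84]
```

View pics/top0z.png

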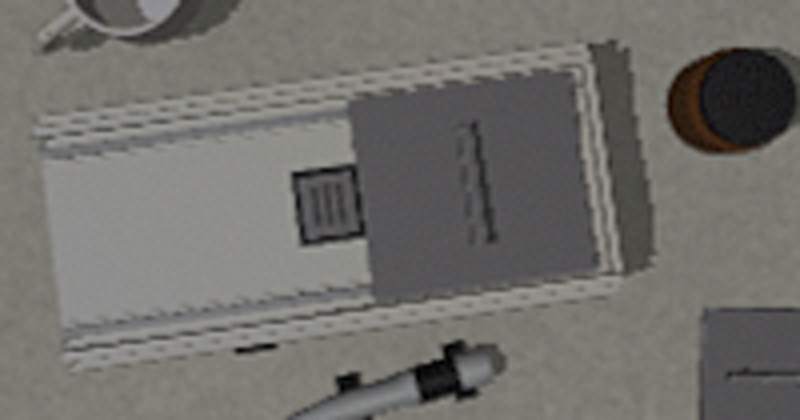

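Box fit is 150.2 x 325.3 mm at yaw 8.06°, which matches the given sizes. Its centre coincides with the tab (z ≈ 0.102), as it should. I'll write a helper that turns a target in the extractor's frame into shares.

```bash
cat > go.py <<'E'
# usage: go.py ex ey z  (extractor frame, m) -> shares
from h import *
import sys
from scipy.spatial.transform import Rotation as R
a=np.radians(8.06); ex=np.array([np.cos(a),np.sin(a)]); ey=np.array([-np.sin(a),np.cos(a)])
O=np.array([.5467,.0689])-.0025*ey
s=arm.get_state(); R0=R.from_euler('xyz',s['ee_rot']); p=s['eef_pos']
d=p[:2]-O; print('t',s['t'],'tcp ext',(d@ex).round(4),(d@ey).round(4),p[2].round(4),'F',s['force'].round(2),'w',s['width'])
X,Y,z=map(float,sys.argv[1:4]); t=np.r_[O+X*ex+Y*ey,z]
Rt=R.from_euler('xyz',[np.pi,0,a-np.pi/2])
print('shift',(R0.inv().apply(t-p)/.3).round(4),'turn',((R0.inv()*Rt).as_rotvec()/np.radians(60)).round(4))
E
python3 go.py 0 .005 .2
```

```text
t 0.1 tcp ext -0.4368 -0.6539 0.2257 F [0.14 0.45 0.22] w 0.08765842734404072
shift [-1.8066  1.9181  0.0884] turn [ 1.3000e-03  9.0000e-04 -1.3376e+00]
```

```bash
python3 -m inch '1 -0.9 0.95 0 0 0 -0.66;1 -0.9 0.95 0 0 0 -0.66;1 -0.9 0.95 0 0 0 -0.66;1 -0.9 0.95 0 0 0 -0.66;1 -0.9 0.95 0 0 0 -0.66;1 -0.9 0.95 0 0 0 -0.66;1 -0.9 0.95 0 0 0 -0.66;1 -0.9 0.95 0 0 0 -0.66;1 -0.9 0.95 0 0 0 -0.66' 20; python3 go.py 0 .005 .2
```

```text
t: 1.0
eef_pos: [0.3779, -0.2851, 0.2268]
ee_rot: [-3.141, 0.001, -2.135]
force: [0.3, -0.7, 0.3]
width: 0.021
t 1.0 tcp ext -0.2167 -0.3244 0.2268 F [ 0.32 -0.74  0.3 ] w 0.021028948987106087
shift [-1.3044  0.1608  0.0904] turn [-1.000e-03  6.000e-04 -6.728e-01]
```

```bash
python3 -m inch '1 -0.9 0.11 0 0 0 -0.67;1 -0.9 0.11 0 0 0 -0.67;1 -0.9 0.11 0 0 0 -0.67;1 -0.9 0.11 0 0 0 -0.67;1 -0.9 0.11 0 0 0 -0.67;1 -0.9 0.11 0 0 0 -0.67;1 -0.9 0.11 0 0 0 -0.67;1 -0.9 0.11 0 0 0 -0.67' 20; python3 go.py 0 .005 .2
```

```text
t: 1.8
eef_pos: [0.4937, -0.0435, 0.2261]
ee_rot: [3.14, -0.0, -1.437]
force: [0.2, 0.7, -0.0]
width: 0.0004
t 1.8 tcp ext -0.0682 -0.1013 0.2261 F [ 0.15  0.65 -0.04] w 0.00038176076585552497
shift [-0.3561 -0.225   0.0865] turn [ 0.0012 -0.0001 -0.0068]
```

```bash
python3 -m inch '1 -0.356 -0.225 0.15 0 0 -0.007;1 -0.356 -0.225 0.15 0 0 -0.007;1 -0.356 -0.225 0.15 0 0 -0.007;1 -0.356 -0.225 0.15 0 0 -0.007;1 -0.356 -0.225 0.15 0 0 -0.007;1 -0.356 -0.225 0.15 0 0 -0.007'
python3 - <<'E'
from h import *
grab('top','top1')
E
python3 go.py 0 .005 .11
```

```text
t: 2.4
eef_pos: [0.5464, 0.0699, 0.1819]
ee_rot: [-3.142, -0.0, -1.432]
force: [-0.1, 0.0, 0.4]
width: 0.0005
t 2.45 tcp ext -0.0 0.0036 0.1821 F [ 0.1  -0.1   0.48] w 0.0002959218442196999
shift [-0.0047  0.      0.2402] turn [-0.0005  0.0001 -0.002 ]
```

View pics/top1.png

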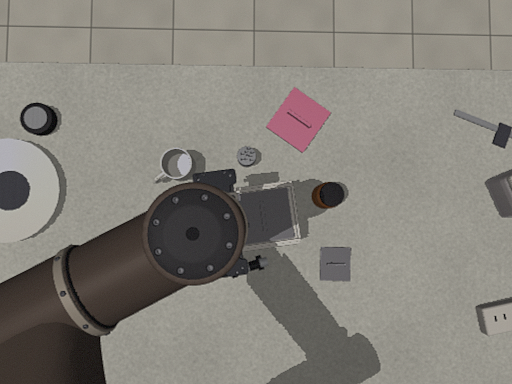

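The arm is over the tab and clear of the bystanders, though it hides the tab from the top camera. I'll descend, then press slowly.

```bash
python3 -m inch '1 -0.005 0 0.1 0 0 0;1 -0.005 0 0.2 0 0 0;1 -0.005 0 0.24 0 0 0;1 -0.005 0 0.25 0 0 0;1 -0.005 0 0.26 0 0 0;1 -0.005 0 0.265 0 0 0;1 -0.005 0 0.27 0 0 0;1 -0.005 0 0.275 0 0 0;1 -0.005 0 0.28 0 0 0;1 -0.005 0 0.28 0 0 0'; python3 go.py 0 .005 .09
```

```text
t: 3.45
eef_pos: [0.547, 0.073, 0.098]
ee_rot: [-3.14, 0.0, -1.43]
force: [0.9, 0.5, 2.4]
width: 0.0004
t 3.45 tcp ext 0.0009 0.0065 0.098 F [0.93 0.55 2.44] w 0.00039014292423754333
shift [0.0051 0.0031 0.0266] turn [-0.0012  0.0001 -0.0002]
```

The tab is being pressed, with force near 3 N. I'll continue until it bottoms out.

```bash
python3 -m inch '1 0 0 0.006 0 0 0;1 0 0 0.012 0 0 0;1 0 0 0.018 0 0 0;1 0 0 0.023 0 0 0;1 0 0 0.023 0 0 0;1 0 0 0.023 0 0 0'; python3 go.py 0 .005 .09
```

```text
t: 4.05
eef_pos: [0.5464, 0.0728, 0.0905]
ee_rot: [3.141, -0.0, -1.431]
force: [1.3, -0.1, 1.7]
width: 0.0001
t 4.05 tcp ext 0.0002 0.0064 0.0905 F [ 1.29 -0.08  1.66] w 6.291600621824623e-05
shift [0.0046 0.0007 0.0015] turn [ 0.0004 -0.     -0.0007]
```

```bash
python3 -m inch '1 0 0 0.004 0 0 0;1 0 0 0.008 0 0 0;1 0 0 0.008 0 0 0'; python3 go.py 0 .005 .2
```

```text
t: 4.35
eef_pos: [0.5464, 0.0728, 0.0902]
ee_rot: [-3.141, -0.0, -1.43]
force: [-7.0, 2.0, 22.4]
width: 0.0007
t 4.35 tcp ext 0.0002 0.0064 0.0902 F [-7.05  1.95 22.45] w 0.0006562358009390046
shift [ 0.0047  0.0006 -0.3659] turn [-0.0005 -0.0003  0.0002]
```

Bottomed at z = 0.090 with 22 N, so the tab is flush. Next I rise and go behind the rib.

```bash
python3 -m inch '1 0 0 -0.1 0 0 0;1 0 0 -0.2 0 0 0;1 0.1 0 -0.2 0 0 0;1 0.37 0 -0.2 0 0 0;1 0.37 0 -0.2 0 0 0;1 0.37 0 -0.2 0 0 0;1 0.37 0 -0.2 0 0 0'
python3 - <<'E'
from h import *
grab('side','side2');grab('wrist','wrist2');grab('top','top2')
E
python3 go.py 0 -.104 .107
```

```text
t: 5.05
eef_pos: [0.561, -0.0379, 0.1475]
ee_rot: [3.14, 0.0, -1.433]
force: [0.6, 0.1, 0.3]
width: 0.0003
t 5.2 tcp ext -0.0001 -0.1039 0.148 F [-0.64 -0.21 -0.68] w 0.00011695295994035466
shift [ 0.0004 -0.0003  0.1365] turn [0.0008 0.0001 0.    ]
```

View pics/wrist2.png

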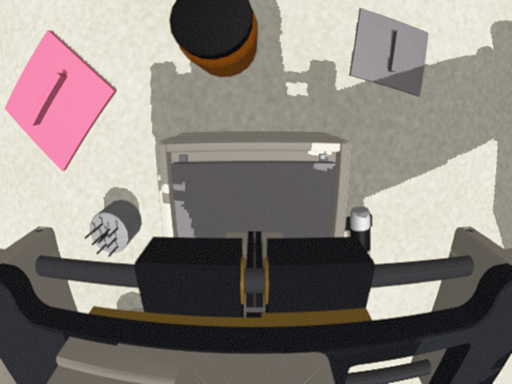

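View pics/side2.png

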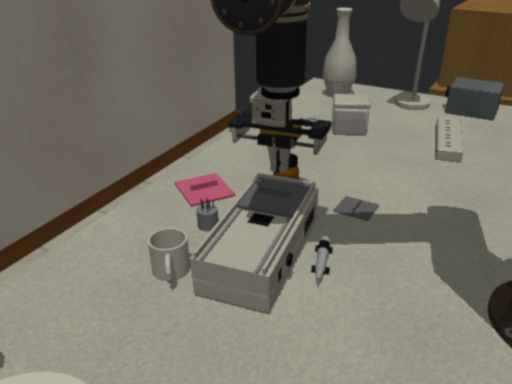

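The side view shows the tab flush at (260,219), the cover still on its seat, and the fingertips behind the rib at (283,172). I'll lower to 5 mm above the plate.

```bash
python3 -m inch '1 0 0 0.07 0 0 0;1 0 0 0.12 0 0 0;1 0 0 0.135 0 0 0;1 0 0 0.135 0 0 0;1 0 0 0.135 0 0 0'; python3 go.py 0 .056 .107
```

```text
t: 5.7
eef_pos: [0.5624, -0.0366, 0.1084]
ee_rot: [-3.141, -0.0, -1.43]
force: [-0.6, 0.0, 0.4]
width: 0.0004
t 5.7 tcp ext 0.0008 -0.1042 0.1084 F [-0.63  0.03  0.42] w 0.00040697023226853756
shift [-0.5339  0.0025  0.0045] turn [-0.0006 -0.0002  0.0003]
```

```bash
python3 -m inch '1 -0.02 0 0 0 0 0;1 -0.04 0 0 0 0 0;1 -0.06 0 0 0 0 0;1 -0.08 0 0 0 0 0;1 -0.1 0 0 0 0 0;1 -0.12 0 0 0 0 0;1 -0.14 0 0 0 0 0;1 -0.16 0 0 0 0 0;1 -0.18 0 0 0 0 0;1 -0.2 0 0 0 0 0'
python3 - <<'E'
from h import *
grab('side','side3')
E
python3 go.py 0 .056 .108
```

```text
t: 6.7
eef_pos: [0.5535, 0.0228, 0.1077]
ee_rot: [3.141, -0.0, -1.431]
force: [0.5, -1.8, 1.3]
width: 0.0006
t 6.75 tcp ext 0.0004 -0.0434 0.1077 F [0.46 0.16 0.01] w 0.0006687847524984344
shift [-0.3315  0.0013 -0.0009] turn [-0.0001  0.0003 -0.0004]
```

View pics/side3.png

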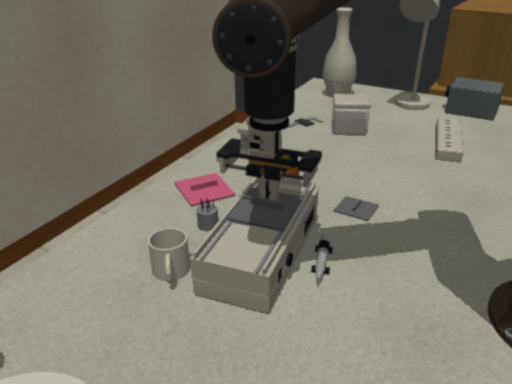

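The cover is sliding flat over the tab (edge now around (262,220)), with light force. I'll continue.

```bash
python3 -m inch '1 -0.03 0 0 0 0 0;1 -0.06 0 0 0 0 0;1 -0.09 0 0 0 0 0;1 -0.12 0 0 0 0 0;1 -0.15 0 0 0 0 0;1 -0.18 0 0 0 0 0;1 -0.21 0 0 0 0 0;1 -0.24 0 0 0 0 0;1 -0.27 0 0 0 0 0;1 -0.3 0 0 0 0 0;1 -0.325 0 0 0 0 0;1 -0.33 0 0 0 0 0'; python3 -m inch '1 0.03 0 0 0 0 0;1 0.06 0 0 0 0 0;1 0.06 0 -0.15 0 0 0;1 0.06 0 -0.3 0 0 0;1 0.06 0 -0.4 0 0 0;1 0.06 0 -0.4 0 0 0';python3 go.py 0 -.25 .25
```

```text
t: 7.95
eef_pos: [0.5398, 0.1212, 0.1078]
ee_rot: [-3.141, 0.0, -1.43]
force: [0.4, -1.1, 0.1]
width: 0.0004
t: 8.55
eef_pos: [0.5449, 0.1022, 0.233]
ee_rot: [-3.133, 0.002, -1.431]
force: [0.3, 0.1, -0.1]
width: 0.0002
t 8.55 tcp ext 0.0028 0.0357 0.233 F [ 0.31  0.07 -0.12] w 0.00019738451349136504
shift [ 0.9522  0.008  -0.0587] turn [-0.008   0.0019 -0.001 ]
```

Now I move away to give the top camera a clear view.

```bash
python3 -m inch '1 0.95 0 0 0 0 0;1 0.95 0 0 0 0 0;1 0.95 0 0 0 0 0;1 0.95 0 0 0 0 0;1 0.95 0 0 0 0 0;1 0.95 0 0 0 0 0;1 0.95 0 0 0 0 0;1 0.95 0 0 0 0 0'
python3 - <<'E'
from h import *
f=grab('top','top4');grab('side','side4')
P=world(f);i=f['img'][170:275,145:345,::-1]; cv2.imwrite('pics/top4z.png',cv2.resize(i,None,fx=4,fy=4,interpolation=2))
E
python3 meas.py top4|head -8
```

```text
t: 9.35
eef_pos: [0.5812, -0.1814, 0.2267]
ee_rot: [3.14, 0.001, -1.434]
force: [-1.0, -0.0, 0.6]
width: 0.0005
box ((0.5310431122779846, 0.17880728840827942), (0.14969560503959656, 0.10349520295858383), 7.915207386016846) 1744
(190, 225) [0.5556 0.0695 0.6489] [75 64 58]
(180, 220) [0.5489 0.1769 0.1036] [114 112 116]
(245, 217) [0.5627 0.0221 0.6528] [71 58 53]
(290, 217) [ 0.5628 -0.0167  0.6519] [68 56 52]
(265, 215) [0.5644 0.0049 0.6525] [68 58 52]
(227, 221) [0.5592 0.0375 0.653 ] [72 61 55]
(160, 290) [0.37   0.2432 0.0006] [177 175 165]
```

View pics/top4z.png

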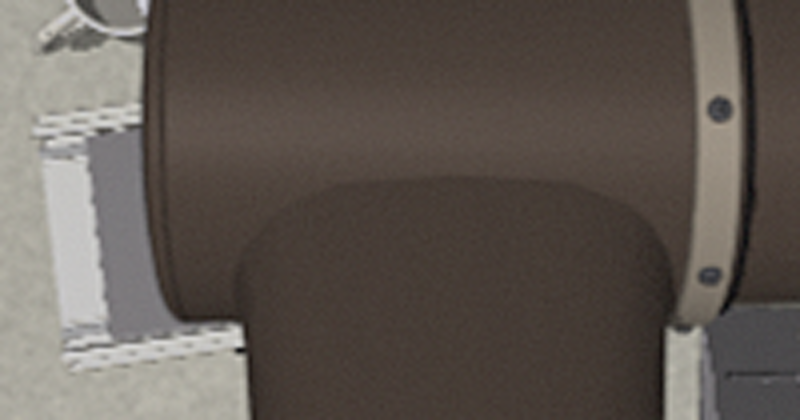

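View pics/side4.png

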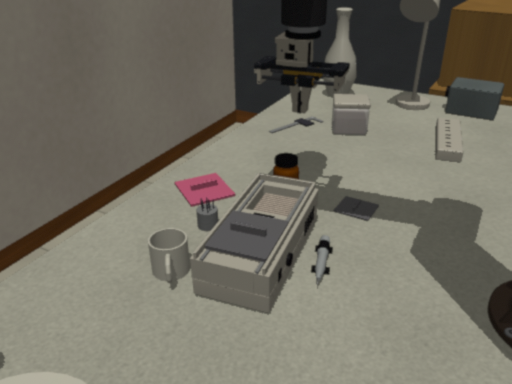

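The side view shows the opening uncovered at about (275,205), the tab slot at (265,215), and the cover flat with its rib at (250,228). The bystanders have not moved. I'll measure the cover numerically.

Run:
```python
from h import *
a=np.radians(8.06); ex=np.array([np.cos(a),np.sin(a)]); ey=np.array([-np.sin(a),np.cos(a)]); O=np.array([.5467,.0689])-.0025*ey
for t in ['top4','side4']:
    f=dict(np.load(t+'.npz'));P=world(f);d=P[...,:2]-O;X=d@ex;Y=d@ey;Z=P[...,2];g=f['img'].mean(-1)
    m=(abs(X)<.045)&(Y>-.05)&(Y<.18)&(Z>.096)&(Z<.107)
    print(t,'plate y',np.percentile(Y[m],[.5,99.5]).round(4),'z',np.percentile(Z[m],[10,50,90]).round(4),m.sum())
    A=np.c_[X[m],Y[m],np.ones(m.sum())];print(' slopes',np.linalg.lstsq(A,Z[m],rcond=None)[0].round(4))
    r=(abs(X)<.03)&(Y>-.05)&(Y<.18)&(Z>.115)&(Z<.123)
    if r.sum(): print(' rib y',np.percentile(Y[r],[2,50,98]).round(4),r.sum())
a0=dict(np.load('side0.npz'));a1=dict(np.load('side4.npz'))
for n,(u0,u1,v0,v1) in dict(mug=(145,195,228,285),bur=(190,220,195,232),jar=(270,302,152,180),hand=(308,336,233,290)).items():
    print(n,abs(a0['img'][v0:v1,u0:u1].astype(int)-a1['img'][v0:v1,u0:u1]).mean().round(2))
```

```text
top4 plate y [0.1062 0.136 ] z [0.1013 0.1032 0.1052] 498
 slopes [ 0.0041 -0.0161  0.1051]
side4 plate y [0.0078 0.1389] z [0.0992 0.1006 0.1019] 1738
 slopes [-0.0014 -0.0028  0.1008]
 rib y [0.0677 0.074  0.0782] 88
mug 4.39
bur 4.07
jar 10.46
hand 4.66
```

```bash
python3 -c "
from station import arm
s=arm.get_state();print(s['t'],s['force'],s['qd'].round(3));print(arm.job_done())"
```

```text
9.45 [ 0.35343275  0.69348665 -0.70063599] [ 0.022 -0.008  0.001  0.001 -0.    -0.   ]
the job is handed in; nothing more can be done
None
```

I pressed the snap tab all the way in and pushed the cover along its runners by the rib until the filter opening was clear. I then backed the arm off and handed the job in at about 9.5 s; no verdict is reported.

- **Tab:** it bottomed at z = 0.090 m, level with the deck, with about 22 N on the tool. The side view then showed it flush. At the end the cover partly hides it, so I did not measure it again.
- **Cover:** its origin sits at about y = +72 mm (allowed +38 to +102). It lies flat, with its top at about 101 mm, and the filter opening is fully uncovered in the side view. The top camera was mostly blocked by the arm. It saw only a strip of the cover's front edge, which agreed to about 3 mm (136 against 139 mm). The slope fitted to that strip (0.016) differs from the side camera's (0.003), but both are within the limit.
- **Bystanders:** by eye the four look unmoved in the side view. I compared the pictures before and after but did not measure their positions. The jar patch changed most (10 grey levels against 4 to 5 for the others), probably from the arm's shadow, though I did not check that.
- **Robot:** the tool was clear of everything, with no contact force, when I handed in. The base joint was still turning slightly, at about 0.02 rad/s.

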